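# Slide a glaze test strip off the slab's edge and lay it on the drying rack

### The arm

A 6-joint arm with a two-finger parallel gripper is mounted at the origin on the work surface. World frame = base frame: x ahead of the robot, y to its left, z up, the work surface at z = 0. Lengths are in m, angles in rad, forces in N, time in s.
With the tool pointing down it reaches from about 0.4 to 0.825 m from the base axis. Payload 7 kg.
Tool frame: the origin (TCP) lies on the centre line of the jaws, within the pads' length; the fingertips stand 22 mm ahead of it and the grasp point (between the pads) lies 3 mm ahead of it; z points along the fingers, y is the line along which they close (so a half turn about z gives the same grasp; the last joint's range is limited). The gripper opens to 88 mm and grips with 3 to 60 N. Pads are 19 mm wide; open, the fingers measure 130 mm over their backs; the gripper's body (78 mm by 193 mm) begins 47 mm behind the grasp point.
Start: joints at [1.608, 0.359, 0.012, 0, -1.224, -0.288], TCP at [0.168, 0.654, 0.249] pointing down, gripper open.
Joint ranges: [-3.07, 3.07], [-1.43, 2.12], [-1.02, 1.25], [-3.03, 1.67], [-3.05, -0], [-3.03, 3.03]. Speed limits (rad/s): [2.39, 2.39, 3.01, 3.14, 3.14, 3.14].

### API

Orientations are given as [roll, pitch, yaw] about the fixed x, y, z axes, in that order (R = Rz(yaw) Ry(pitch) Rx(roll)).
In Python, from station import monitor, viewer, order gives the robot as it stands. The module is installed in compiled form; this text tells all that it offers.
- The arm moves only by the tool servo_tool, never from a script. Its argument "targets" is a list of rows, each an object with "angular": the turn, a rotation vector about the tool's x, y, z in degrees, a list of three; "xyz": the shift along the tool's x, y, z in cm, a list of three; "claw": the finger opening in cm, from 0 to 8.76. A call has 1 to 20 rows; each row shifts and turns the commanded pose from where the row before left it, along the tool's axes as they then stand; what a row does not reach is not made up. A row lasts 1/10 s, in which the tool goes at most 50 mm and 8.59 degrees, less where a joint would pass 70% of its speed; a pose out of reach is approached as far as the arm can. A call is refused whole if a number of a shift passes 5 or a number of a turn 8.59, either way. A call with a gripper value outside its range is refused whole. The fingers move at their own pace and stop on an object; "force" is the grip in N (left out, the last holds). Time passes only in rows, so rows that do not move let the fingers close. It gives the time, the measured TCP pose, the force, the opening and the grip force at its end, in the units of the state.
- monitor.get_state(): the state, without advancing time (a new reading comes with each control period).
- viewer.grab_frame(name): name is "scene" or "top" or "wrist"; returns a dict with "color" (384x512x3 uint8, blue, green, red), "fovy" (degrees; the focal length in pixels is half the picture's height over the tangent of half this angle, whatever the lens; pixels are square), "cx", "cy" (the principal point, pixels), "R" (3x3) and "t" (3): a world point X has camera coordinates R X + t. Camera axes: x right, y down, z forward; pixel columns grow to the right and rows downward; lengths in m; the calibration is good to about 2 mm. A picture is of the moment at which its call begins. There is no depth.
- order.job_done(): hands the job in; it is judged then, once.
The state is a dict: "t": time; "q": joint angles; "qd": joint speeds; "joint_efforts": joint torques, N m; "eef_pos": TCP position; "ee_rot": TCP orientation; "force": force on the tool from outside, world axes, zero at the start; "moment": the same for the moment, N m; "width": finger opening in m; "gripper_force": force on a finger pad.
Only numpy, scipy, OpenCV 4.12 (cv2) and the standard library are available. Lean on these libraries where they do the work, as an engineer would, in place of code of your own. Each camera call takes 0.05 s, during which the arm holds its last target. There are 200 camera calls.

### The job

The pink-glazed test strip lies flat on the plaster slab, too thin to pick up there: without lifting it, slide it lengthwise until about a third of it juts out past the slab edge that faces the drying rack and it rests there by itself. Then take hold of that overhanging end, lift the strip off and lay it gently (not dropped) on a free stretch of the rack, flat, square across both rails and centred over them, and let go. Leave the three other strips and the bottles where they are.

Things in the scene. Friction and masses are not known exactly. Their poses are not given: they have to be found in the camera images.
- pink_strip_mid (a point): centre of the loose pink-glazed ceramic strip to move, halfway through its thickness. 50 mm wide (x), 150 mm long (y), 4 mm thick (z), 55 to 105 g; pink field on top, bare off-white ends. It starts flat on the slab, 2 mm above the slab top, its -y end towards the slab edge that faces the rack (within 6 degrees); in any of the three places on the slab. It slides with ordinary friction
- slab: heavy fixed plaster block, 300 mm (its x) by 280 mm (its y) by 55 mm tall, edges rounded 3 mm; origin at the centre of its underside, flat top at z = 55 mm. Its -y side, 140 mm from the origin, is the edge that faces the rack; the strip is to overhang there, free space below it down to the bench. Three strips lie on it side by side along its x, about 82 mm apart
- rack: fixed drying rack: plywood board 360 mm (x) by 150 mm (y) by 15 mm with two upright wooden rails along x, 360 mm long, 12 mm thick, centred at y = +25 and -25 mm, tops 55 mm above the bench and 40 mm above the board. Origin: centre of the underside. A strip lies across the rails, its length along the rack's y, its middle over y = 0, its ends reaching 44 mm past the rails on each side
- green_strip_mid (a point): a loose glaze test strip like the pink one (50 x 150 x 4 mm, 75 g), with a green field; the point is its centre, same axes. A bystander: it stays where it is. It lies across the rack's rails, within 100 mm of their middle; the longer free stretch beside it has room for the pink one
- blue_strip_mid (a point): a loose glaze test strip like the pink one (50 x 150 x 4 mm, 75 g), with a blue field; the point is its centre, same axes. A bystander: it stays where it is; it lies on the slab
- yellow_strip_mid (a point): a loose glaze test strip like the pink one (50 x 150 x 4 mm, 75 g), with a yellow field; the point is its centre, same axes. A bystander: it stays where it is; it lies on the slab
- dropper_a: a loose white dropper bottle, 32 mm across and 79 mm tall, white cap, on the bench on the robot's side, between slab and rack; origin at the centre of its underside, z up. A bystander
- dropper_b: a loose white dropper bottle, 32 mm across and 79 mm tall, grey cap and dark label, on the bench beyond the slab and rack; origin at the centre of its underside, z up. A bystander
- dropper_c: a loose white dropper bottle, 32 mm across and 79 mm tall, red cap, on the bench beyond the slab; origin at the centre of its underside, z up. A bystander
- squeeze_bottle: a loose white squeeze bottle speckled with paint, 56 mm across and 190 mm tall, left of the slab; origin at the centre of its underside. A bystander

How it is judged:
On the way, in this order (a step that is already met when the one before it is completed fails the run):
1. the pink strip, lying flat on the slab, juts out past the edge that faces the rack by 30 to 68 mm and rests there with nothing holding it (y of pink_strip_mid in the frame of slab between -0.133 and -0.095 m and z of pink_strip_mid in the frame of slab between 0.054 and 0.06 m and x of pink_strip_mid in the frame of slab between -0.15 and 0.15 m and angle between the y axis of pink_strip_mid and the y axis of slab, either way round below 0.35 rad and angle between pink_strip_mid's own z axis and vertical below 0.05 rad and linear speed of pink_strip below 0.02 m/s and contact force between the fingers and pink_strip below 0.05 N), for 0.2 s.
2. the pink strip is lifted clear of the slab, held by its overhanging end (grasp more than 30 mm from its middle, on the -y side) (z of pink_strip_mid in the frame of slab above 0.072 m and y of the grasp point in the frame of pink_strip_mid below -0.03 m and contact force between the fingers and pink_strip above 1 N), for 0.1 s.
At the end, for the whole second after the job is handed in: The pink strip lies released, at rest and flat on both rails, within 11 degrees of square, its middle within 22 mm of the rack's centre line and 155 mm of the rails' middle, not touching the green strip; other strips within 10 mm, bottles within 20 mm of their starts (z of pink_strip_mid in the frame of rack between 0.0535 and 0.0605 m and y of pink_strip_mid in the frame of rack between -0.022 and 0.022 m and x of pink_strip_mid in the frame of rack between -0.155 and 0.155 m and angle between pink_strip_mid's own z axis and vertical below 0.06 rad and angle between the y axis of pink_strip_mid and the y axis of rack, either way round below 0.2 rad and linear speed of pink_strip below 0.02 m/s and contact force between pink_strip and rack above 0.1 N and contact force between pink_strip and green_strip below 0.05 N and contact force between the fingers and pink_strip below 0.05 N and distance of each of blue_strip_mid, yellow_strip_mid, green_strip_mid from where it was at the start of the episode below 0.01 m and distance of each of dropper_a, dropper_b, dropper_c, squeeze_bottle from where it was at the start of the episode below 0.02 m).
It fails at once if the pink strip is lifted off the slab while its middle is still more than 55 mm inside the edge (it must be slid, not picked up, until it overhangs) (z of pink_strip_mid in the frame of slab between 0.065 and 0.085 m and y of pink_strip_mid in the frame of slab between -0.085 and 0.14 m and x of pink_strip_mid in the frame of slab between -0.15 and 0.15 m).
It fails at once if the pink strip falls below the slab's top and the rails (height (world z) of pink_strip_mid below 0.04 m).
It fails at once if the pink strip is let go more than 10 mm above the rails, dropped (z of pink_strip_mid in the frame of rack above 0.067 m and horizontal distance between pink_strip_mid and rack below 0.16 m and contact force between the fingers and pink_strip below 0.02 N).
It fails at once if the pink strip is set down on the rack harder than 40 N (contact force between pink_strip and rack above 40 N).
It fails at once if another strip is shifted by more than 10 mm, or a bottle by more than 20 mm (distance of any of blue_strip_mid, yellow_strip_mid, green_strip_mid from where it was at the start of the episode above 0.01 m or distance of any of dropper_a, dropper_b, dropper_c, squeeze_bottle from where it was at the start of the episode above 0.02 m).
It also fails if it takes over 64 s, if anything falls off the work surface, if the arm or the gripper's body presses on something with over 40 N, if the wrist force passes 120 N, or if a joint passes its speed limit or range.

## Working session

There is one attempt and no reset: what is moved stays moved. The work goes in short steps, Python scripts to look and compute and a tool call to move; the robot and the scene stay as the last step left them, time stands still between calls to the robot, and variables do not carry over. Pictures are saved under pics/ and viewed, at most 10 in all, crops included, and the job is handed in when it is done.

Besides the shell and the picture viewer there is one more tool, called after "Request:" by a JSON object that holds its "api" and its "payload". servo_tool: Moves the arm, as the interface text tells. Its arguments: {"type":"object","properties":{"targets":{"type":"array"},"force":{"type":"number"}},"required":["targets"]}

```bash
mkdir -p pics
cat > h.py <<'E'
import numpy as np, cv2, json
from station import monitor, viewer, order
def grab(name,fn):
    f=viewer.grab_frame(name); cv2.imwrite('pics/'+fn+'.png',f['color'])
    np.savez('pics/'+fn+'.npz',**{k:f[k] for k in f}); return f
def load(fn): return dict(np.load('pics/'+fn+'.npz'))
def px2w(f,uv,z):
    uv=np.atleast_2d(uv).astype(float); fl=192/np.tan(np.radians(float(f['fovy']))/2)
    d=np.c_[(uv[:,0]-f['cx'])/fl,(uv[:,1]-f['cy'])/fl,np.ones(len(uv))]@f['R']
    c=-f['R'].T@f['t']; return c+d*((z-c[2])/d[:,2])[:,None]
E
python3 - <<'E'
from h import *
a=grab('top','top0')
b=grab('scene','scene0')
for f in(a,b): print(f['fovy'],f['cx'],f['cy'],-f['R'].T@f['t'])
cv2.imwrite('pics/both.png',cv2.resize(a['color'],(800,600),interpolation=cv2.INTER_CUBIC))
s=monitor.get_state();print(s)
E
```

```text
50.8831713464309 253.90491095082382 187.62897901430154 [0.52975107 0.0684813  1.10430206]
47.094512364114024 253.18535825112173 187.65071911812348 [ 1.25423125 -0.05213115  0.8293327 ]
{'t': 0.1, 'q': array([ 1.60810164e+00,  3.59303388e-01,  1.11144981e-02, -3.05302258e-04,
       -1.22407680e+00, -2.88080073e-01]), 'qd': array([ 0.00096909, -0.00135872,  0.00149099,  0.00081286,  0.0009047 ,
       -0.00125254]), 'joint_efforts': array([-1.84630233e-03, -5.84167850e+01,  2.93751276e+01,  7.01544240e+00,
        1.02132914e-02, -5.56771636e-05]), 'eef_pos': array([0.1674419 , 0.65347285, 0.24770894]), 'ee_rot': array([ 3.14010229e+00, -1.42311874e-04, -2.50878609e-01]), 'force': array([ 0.40298153,  0.32582257, -0.46547278]), 'moment': array([-0.05360839,  0.03292141, -0.01237302]), 'gripper_force': 0.0, 'width': 0.08769183683989024}
```

View pics/both.png

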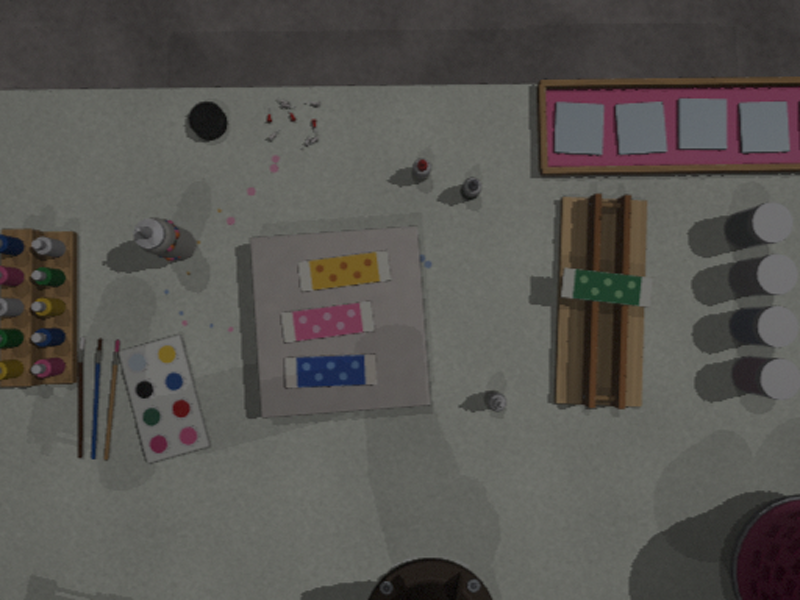

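View pics/scene0.png

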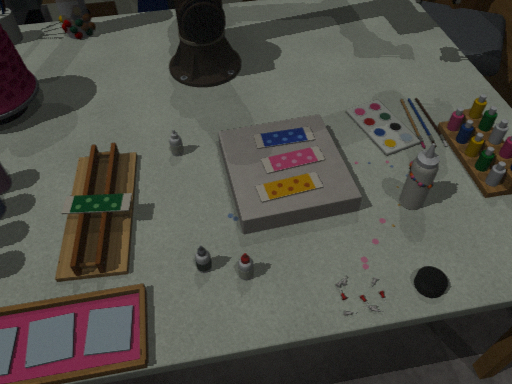

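The top view shows the robot at the bottom, +x up, -y right. The pink strip is in the middle of the slab at about (328,321) in the 800-px view. The rack is at (603,300), with green at (606,288). Next I'll enlarge both.

Run:
```python
from h import *
c=load('top0')['color']
c=np.clip(c.astype(float)*1.7,0,255).astype(np.uint8)
a=cv2.resize(c[140:275,152:284],None,fx=4,fy=4,interpolation=cv2.INTER_CUBIC)
b=cv2.resize(c[120:265,350:420],None,fx=4,fy=4,interpolation=cv2.INTER_CUBIC)
h=max(a.shape[0],b.shape[0]);o=np.zeros((h,808,3),np.uint8);o[:a.shape[0],:528]=a;o[:b.shape[0],528:]=b
cv2.imwrite('pics/crop.png',o[:,:800])
```

```text
(no output)
```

View pics/crop.png

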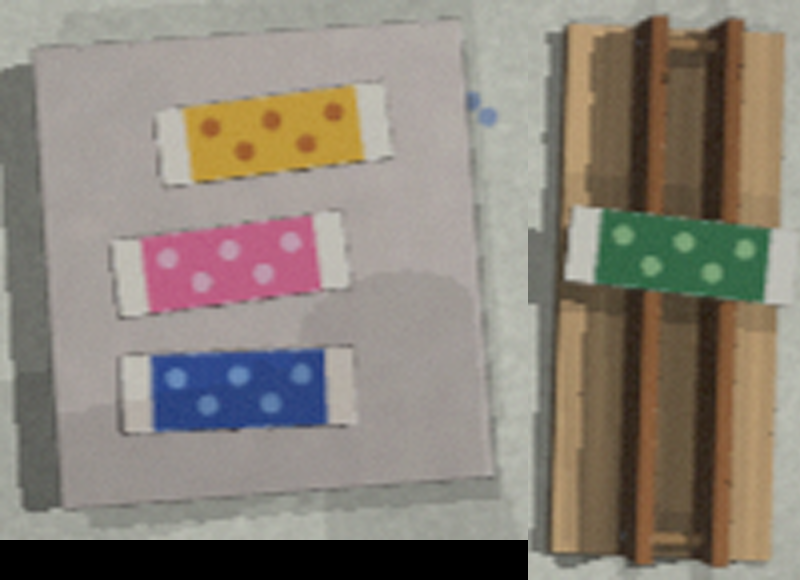

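Run:
```python
from h import *
f=load('top0')
def rep(n,p,z,rack=False):
    p=np.array(p,float); o=np.array([350-528/4,120]) if rack else np.array([152,140])
    w=px2w(f,(p+.5)/4-.5+o,z)
    L=lambda i,j:np.linalg.norm(w[i]-w[j])
    tl,tr,br,bl=w
    d=(tl+bl-tr-br)[:2]   # +y direction
    print(n,'c',w.mean(0).round(4),'ylen',round((L(0,1)+L(2,3))/2,4),'xlen',round((L(0,3)+L(1,2))/2,4),'yaw',np.degrees(np.arctan2(-d[0],d[1])).round(2))
    return w.mean(0)
s=rep('slab',[(37,48),(461,19),(494,477),(63,507)],.055)
rep('pink',[(110,241),(342,211),(350,288),(120,318)],.059)
rep('blue',[(120,354),(353,346),(357,426),(124,434)],.059)
rep('yel',[(158,110),(384,83),(392,158),(165,187)],.059)
rep('rack',[(568,24),(785,33),(771,560),(553,552)],.015,1)
rep('green',[(572,206),(797,226),(790,304),(565,280)],.059,1)
print(px2w(f,np.array([[496,402],[423,168],[471,186]])*.64,.075),'railtops',px2w(f,(np.array([[657,16],[643,565],[736,20],[720,566]]))/4+[218,120],.055))
```

```text
slab c [0.5282 0.1438 0.055 ] ylen 0.2774 xlen 0.2977 yaw 2.85
pink c [0.5267 0.1652 0.059 ] ylen 0.1501 xlen 0.05 yaw 6.31
blue c [0.4459 0.1612 0.059 ] ylen 0.1498 xlen 0.0514 yaw 0.78
yel c [0.6103 0.1353 0.059 ] ylen 0.1477 xlen 0.0496 yaw 6.06
rack c [ 0.554  -0.3075  0.015 ] ylen 0.1486 xlen 0.3586 yaw -3.29
green c [ 0.5767 -0.3008  0.059 ] ylen 0.1482 xlen 0.0499 yaw -6.61
[[ 0.39057893 -0.10877187  0.075     ]
 [ 0.7763639   0.00212691  0.075     ]
 [ 0.74526209 -0.07644341  0.075     ]] railtops [[ 0.73301936 -0.29226011  0.055     ]
 [ 0.37420526 -0.2716537   0.055     ]
 [ 0.72955139 -0.34453841  0.055     ]
 [ 0.37247268 -0.32195176  0.055     ]]
```

Request:
{"api": "servo_tool", "payload": {"targets": [{"angular":[0,0,7.7],"xyz":[0,0,0],"claw":2},{"angular":[0,0,7.7],"xyz":[0,0,0],"claw":2},{"angular":[0,0,7.7],"xyz":[0,0,0],"claw":2},{"angular":[0,0,7.7],"xyz":[0,0,0],"claw":2},{"angular":[0,0,7.7],"xyz":[0,0,0],"claw":2},{"angular":[0,0,7.7],"xyz":[0,0,0],"claw":2},{"angular":[0,0,7.7],"xyz":[0,0,0],"claw":2},{"angular":[0,0,7.7],"xyz":[0,0,0],"claw":2},{"angular":[0,0,7.7],"xyz":[0,0,0],"claw":2},{"angular":[0,0,0],"xyz":[0,0,0],"claw":2}], "force": 20}}

```text
t: 1.1
eef_pos: [0.1675, 0.6536, 0.248]
ee_rot: [3.141, -0.001, -1.462]
force: [-0.5, -0.1, -0.2]
width: 0.0208
gripper_force: 0.0
```

Request:
{"api": "servo_tool", "payload": {"targets": [{"angular":[0,0,0],"xyz":[3,-2.17,0],"claw":2},{"angular":[0,0,0],"xyz":[3,-2.17,0],"claw":2},{"angular":[0,0,0],"xyz":[3,-2.17,0],"claw":2},{"angular":[0,0,0],"xyz":[3,-2.17,0],"claw":2},{"angular":[0,0,0],"xyz":[3,-2.17,0],"claw":2},{"angular":[0,0,0],"xyz":[3,-2.17,0],"claw":2},{"angular":[0,0,0],"xyz":[3,-2.17,0],"claw":2},{"angular":[0,0,0],"xyz":[3,-2.17,0],"claw":2},{"angular":[0,0,0],"xyz":[3,-2.17,0],"claw":2},{"angular":[0,0,0],"xyz":[3,-2.17,0],"claw":2},{"angular":[0,0,0],"xyz":[3,-2.17,0],"claw":2},{"angular":[0,0,0],"xyz":[3,-2.17,0],"claw":2},{"angular":[0,0,0],"xyz":[3,-2.17,0],"claw":2},{"angular":[0,0,0],"xyz":[3,-2.17,0],"claw":2},{"angular":[0,0,0],"xyz":[0,0,2.5],"claw":2},{"angular":[0,0,0],"xyz":[0,0,2.5],"claw":2},{"angular":[0,0,0],"xyz":[0,0,2.5],"claw":2},{"angular":[0,0,0],"xyz":[0,0,2.5],"claw":2},{"angular":[0,0,0],"xyz":[0,0,0],"claw":2},{"angular":[0,0,0],"xyz":[0,0,0],"claw":2}]}}

```text
t: 3.1
eef_pos: [0.5159, 0.2698, 0.1488]
ee_rot: [3.141, -0.001, -1.458]
force: [0.4, 1.2, 1.4]
width: 0.0202
gripper_force: 0.0
```

Request:
{"api": "servo_tool", "payload": {"targets": [{"angular":[0,0,0],"xyz":[0,0,2],"claw":2},{"angular":[0,0,0],"xyz":[0,0,2],"claw":2},{"angular":[0,0,0],"xyz":[0,0,2],"claw":2},{"angular":[0,0,0],"xyz":[0,0,0.5],"claw":2},{"angular":[0,0,0],"xyz":[0,0,0.3],"claw":2},{"angular":[0,0,0],"xyz":[0,0,0.2],"claw":2},{"angular":[0,0,0],"xyz":[0,0,0],"claw":2},{"angular":[0,0,0],"xyz":[0,0,0],"claw":2}]}}

```text
t: 3.9
eef_pos: [0.5161, 0.2703, 0.0794]
ee_rot: [-3.141, 0.001, -1.46]
force: [-0.4, 0.1, -0.3]
width: 0.02
gripper_force: 0.0
```

Request:
{"api": "servo_tool", "payload": {"targets": [{"angular":[0,0,0],"xyz":[0,0,0.1],"claw":2},{"angular":[0,0,0],"xyz":[0,0,0],"claw":2}]}}

```text
t: 4.1
eef_pos: [0.5159, 0.27, 0.0778]
ee_rot: [-3.141, 0.0, -1.46]
force: [0.6, -0.5, -0.8]
width: 0.0201
gripper_force: 0.0
```

Request:
{"api": "servo_tool", "payload": {"targets": [{"angular":[0,0,0],"xyz":[0,0,0.1],"claw":2},{"angular":[0,0,0],"xyz":[0,0,0],"claw":2}]}}

```text
t: 4.3
eef_pos: [0.5159, 0.27, 0.0773]
ee_rot: [-3.141, 0.0, -1.46]
force: [-1.7, -1.0, 6.8]
width: 0.02
gripper_force: 3.4
```

Request:
{"api": "servo_tool", "payload": {"targets": [{"angular":[0,0,0],"xyz":[0,0,-0.15],"claw":2},{"angular":[0,0,0],"xyz":[0,0,0],"claw":2}]}}

```text
t: 4.5
eef_pos: [0.5159, 0.27, 0.0782]
ee_rot: [-3.141, 0.0, -1.46]
force: [0.4, -0.2, 0.2]
width: 0.0197
gripper_force: 0.0
```

Run:
```python
from h import *
f=grab('wrist','w1'); print(monitor.get_state()['eef_pos'])
```

```text
[0.5158077  0.26991948 0.07806137]
```

View pics/w1.png

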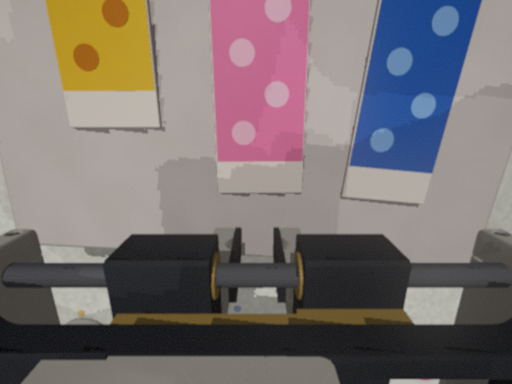

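The fingers (x about 258) sit squarely behind the strip end (260,192), about 2 cm away. Pushing now.

Request:
{"api": "servo_tool", "payload": {"targets": [{"angular":[0,0,0],"xyz":[0.8,0,0],"claw":2},{"angular":[0,0,0],"xyz":[0.8,0,0],"claw":2},{"angular":[0,0,0],"xyz":[0.8,0,0],"claw":2},{"angular":[0,0,0],"xyz":[0.8,0,0],"claw":2},{"angular":[0,0,0],"xyz":[0.4,0,0],"claw":2},{"angular":[0,0,0],"xyz":[0,0,0],"claw":2}]}}

```text
t: 5.15
eef_pos: [0.5198, 0.2333, 0.0781]
ee_rot: [3.142, -0.0, -1.461]
force: [-0.6, 0.1, -0.1]
width: 0.0199
gripper_force: 0.0
```

Run:
```python
from h import *
f=grab('wrist','w2'); print(monitor.get_state()['eef_pos'])
```

```text
[0.51987085 0.23373675 0.07812616]
```

View pics/w2.png

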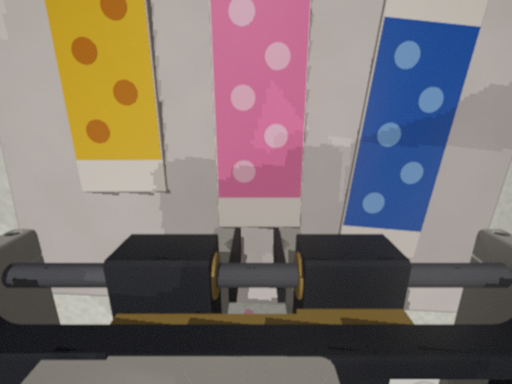

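The pink end is now against the fingertips (row 227, against 254 if it hadn't been pushed), and it stayed straight. I'll continue.

Request:
{"api": "servo_tool", "payload": {"targets": [{"angular":[0,0,0],"xyz":[0.6,0,0],"claw":2},{"angular":[0,0,0],"xyz":[0.8,0,0],"claw":2},{"angular":[0,0,0],"xyz":[0.8,0,0],"claw":2},{"angular":[0,0,0],"xyz":[0.8,0,0],"claw":2},{"angular":[0,0,0],"xyz":[0.8,0,0],"claw":2},{"angular":[0,0,0],"xyz":[0.8,0,0],"claw":2},{"angular":[0,0,0],"xyz":[0.8,0,0],"claw":2},{"angular":[0,0,0],"xyz":[0.8,0,0],"claw":2},{"angular":[0,0,0],"xyz":[0.8,0,0],"claw":2},{"angular":[0,0,0],"xyz":[0.8,0,0],"claw":2},{"angular":[0,0,0],"xyz":[0.8,0,0],"claw":2},{"angular":[0,0,0],"xyz":[0.8,0,0],"claw":2},{"angular":[0,0,0],"xyz":[0.8,0,0],"claw":2},{"angular":[0,0,0],"xyz":[0.8,0,0],"claw":2},{"angular":[0,0,0],"xyz":[0.4,0,0],"claw":2},{"angular":[0,0,0],"xyz":[0.2,0,0],"claw":2},{"angular":[0,0,0],"xyz":[0,0,0],"claw":2}]}}

```text
t: 6.9
eef_pos: [0.5325, 0.1185, 0.078]
ee_rot: [3.141, -0.0, -1.461]
force: [-0.1, 0.6, 0.4]
width: 0.0199
gripper_force: 0.0
```

Request:
{"api": "servo_tool", "payload": {"targets": [{"angular":[0,0,0],"xyz":[-0.5,0,0],"claw":2},{"angular":[0,0,0],"xyz":[-1,0,0],"claw":2},{"angular":[0,0,0],"xyz":[-1,0,-1],"claw":2},{"angular":[0,0,0],"xyz":[-1,0,-3],"claw":2},{"angular":[0,0,0],"xyz":[-1,0,-4],"claw":2},{"angular":[0,0,0],"xyz":[-1,0,-4],"claw":2},{"angular":[0,0,0],"xyz":[-1,0,-4],"claw":2},{"angular":[0,0,0],"xyz":[0,0,0],"claw":2},{"angular":[0,0,0],"xyz":[0,0,0],"claw":2}]}}

```text
t: 7.8
eef_pos: [0.5254, 0.1849, 0.2399]
ee_rot: [-3.139, 0.002, -1.459]
force: [0.7, 0.2, -0.6]
width: 0.0199
gripper_force: 0.0
```

Run:
```python
from h import *
a=grab('top','top1');b=grab('wrist','w3');c=grab('scene','s3'); print(monitor.get_state()['eef_pos'])
cv2.imwrite('pics/c3.png',np.hstack([cv2.resize(x['color'],(400,300),interpolation=cv2.INTER_AREA) for x in (a,c)]))
x=np.clip(a['color'][140:275,150:320]*1.6,0,255).astype(np.uint8)
cv2.imwrite('pics/c4.png',np.vstack([cv2.resize(x,None,fx=800/170,fy=800/170,interpolation=cv2.INTER_CUBIC)])[:600])
```

```text
[0.52469624 0.18343255 0.23723787]
```

View pics/c3.png

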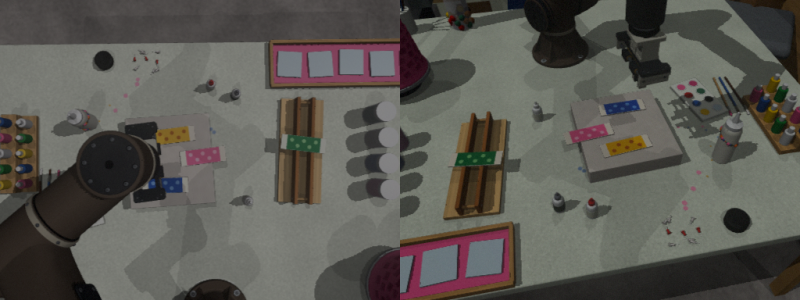

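The pink strip now visibly overhangs the slab edge at about (205,157) in the top view, and the others are in place. I'll measure it in the crop.

View pics/c4.png

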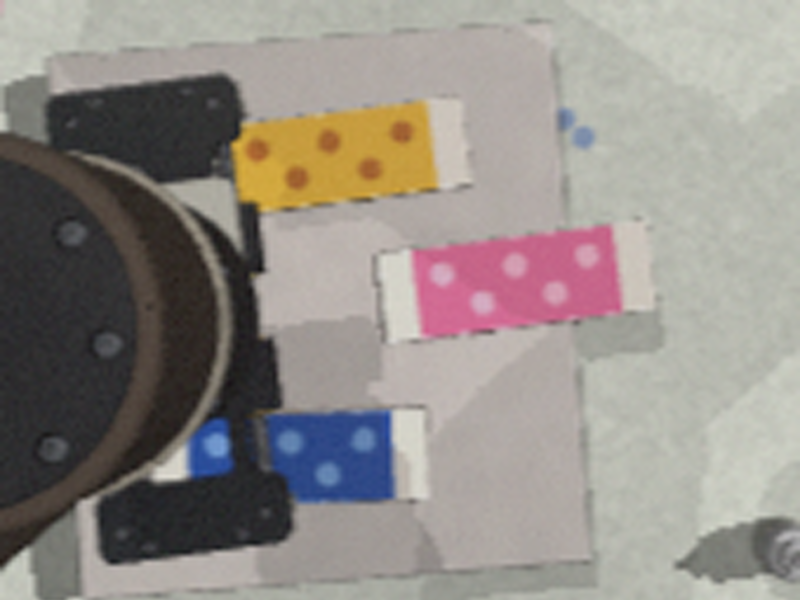

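Run:
```python
from h import *
f=load('top1');k=800/170
w=px2w(f,(np.array([(378,254),(650,222),(658,308),(388,343)])+.5)/k-.5+[150,140],.059)
d=(w[0]+w[3]-w[1]-w[2]);print(w.round(4),w.mean(0),np.degrees(np.arctan2(-d[0],d[1])))
th=np.radians(2.85);r=w.mean(0)[:2]-[.5282,.1438];print('slab xy',r@[np.cos(th),np.sin(th)],r@[-np.sin(th),np.cos(th)])
```

```text
[[ 0.5571  0.1114  0.059 ]
 [ 0.572  -0.0388  0.059 ]
 [ 0.5245 -0.0421  0.059 ]
 [ 0.5081  0.1067  0.059 ]] [0.54041314 0.03430308 0.059     ] 5.95767245682043
slab xy 0.006753699354619541 -0.10996874160036939
```

Request:
{"api": "servo_tool", "payload": {"targets": [{"angular":[0,0,0],"xyz":[3.4,0,0],"claw":8.7},{"angular":[0,0,0],"xyz":[3.4,0,0],"claw":8.7},{"angular":[0,0,0],"xyz":[3.4,0,0],"claw":8.7},{"angular":[0,0,0],"xyz":[3.4,0,0],"claw":8.7},{"angular":[0,0,0],"xyz":[3.4,0,0],"claw":8.7},{"angular":[0,0,0],"xyz":[3.4,0,0],"claw":8.7},{"angular":[0,0,0],"xyz":[0,0,3],"claw":8.7},{"angular":[0,0,0],"xyz":[0,0,3],"claw":8.7},{"angular":[0,0,0],"xyz":[0,0,3],"claw":8.7},{"angular":[0,0,0],"xyz":[0,0,2],"claw":8.7},{"angular":[0,0,0],"xyz":[0,0,0],"claw":8.7},{"angular":[0,0,0],"xyz":[0,0,0],"claw":8.7}]}}

```text
t: 9.15
eef_pos: [0.5477, -0.0196, 0.1277]
ee_rot: [3.14, -0.001, -1.46]
force: [-0.9, -0.5, 1.1]
width: 0.0872
gripper_force: 0.0
```

Run:
```python
from h import *
b=grab('wrist','w5');s=monitor.get_state(); print(s['eef_pos'],s['width'])
```

```text
[ 0.5483374  -0.01932044  0.12862141] 0.08692853006918572
```

View pics/w5.png

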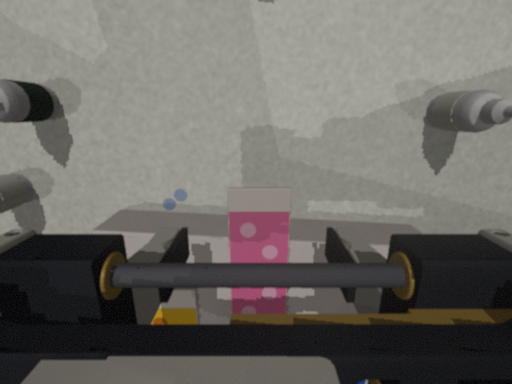

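The strip end (columns 228–291) is centred between the fingers (mid 258), and the bottles are clear. Descending and gripping.

Request:
{"api": "servo_tool", "payload": {"targets": [{"angular":[0,0,0],"xyz":[0.1,0,2],"claw":8.7},{"angular":[0,0,0],"xyz":[0,0,2],"claw":8.7},{"angular":[0,0,0],"xyz":[0,0,1.5],"claw":8.7},{"angular":[0,0,0],"xyz":[0,0,1.3],"claw":8.7},{"angular":[0,0,0],"xyz":[0,0,0],"claw":8.7},{"angular":[0,0,0],"xyz":[0,0,0],"claw":8.7}]}}

```text
t: 9.8
eef_pos: [0.5485, -0.0202, 0.0608]
ee_rot: [-3.141, -0.0, -1.46]
force: [0.4, 0.4, -0.1]
width: 0.0869
gripper_force: 0.0
```

Request:
{"api": "servo_tool", "payload": {"targets": [{"angular":[0,0,0],"xyz":[0,0,0],"claw":7},{"angular":[0,0,0],"xyz":[0,0,0],"claw":6},{"angular":[0,0,0],"xyz":[0,0,0],"claw":5.4},{"angular":[0,0,0],"xyz":[0,0,0],"claw":5},{"angular":[0,0,0],"xyz":[0,0,0],"claw":4.5},{"angular":[0,0,0],"xyz":[0,0,0],"claw":4.5},{"angular":[0,0,0],"xyz":[0,0,0],"claw":4},{"angular":[0,0,0],"xyz":[0,0,0],"claw":4},{"angular":[0,0,0],"xyz":[0,0,0],"claw":4},{"angular":[0,0,0],"xyz":[0,0,0],"claw":4}], "force": 45}}

```text
t: 10.8
eef_pos: [0.5479, -0.0203, 0.0601]
ee_rot: [3.141, -0.0, -1.46]
force: [-0.8, 0.2, 1.1]
width: 0.0487
gripper_force: 45.0
```

Request:
{"api": "servo_tool", "payload": {"targets": [{"angular":[0,0,0],"xyz":[0,0,-0.3],"claw":4},{"angular":[0,0,0],"xyz":[0,0,-0.5],"claw":4},{"angular":[0,0,0],"xyz":[0,0,-0.7],"claw":4},{"angular":[0,0,0],"xyz":[0,0,-0.8],"claw":4},{"angular":[0,0,0],"xyz":[0,0,-0.8],"claw":4},{"angular":[0,0,0],"xyz":[0,0,-0.8],"claw":4},{"angular":[0,0,0],"xyz":[0,0,-0.8],"claw":4},{"angular":[0,0,0],"xyz":[0,0,-0.8],"claw":4},{"angular":[0,0,0],"xyz":[0,0,-0.8],"claw":4},{"angular":[0,0,0],"xyz":[0,0,-0.8],"claw":4},{"angular":[0,0,0],"xyz":[0,0,-0.8],"claw":4},{"angular":[0,0,0],"xyz":[0,0,0],"claw":4},{"angular":[0,0,0],"xyz":[0,0,0],"claw":4}]}}

```text
t: 12.1
eef_pos: [0.548, -0.0203, 0.1391]
ee_rot: [-3.141, 0.0, -1.46]
force: [0.9, -1.1, -1.2]
width: 0.0488
gripper_force: 45.0
```

Run:
```python
from h import *
b=grab('scene','s6');a=grab('wrist','w6');s=monitor.get_state(); print(s['eef_pos'],s['width'])
x=cv2.resize(b['color'][60:240,130:370],(533,400),interpolation=cv2.INTER_CUBIC)
x=np.clip(x*1.6,0,255).astype(np.uint8)
cv2.imwrite('pics/c6.png',np.hstack([x,cv2.resize(a['color'],(266,200)).repeat(2,0)]))
```

```text
[ 0.54767965 -0.02035019  0.13865543] 0.048673326537396824
```

View pics/c6.png

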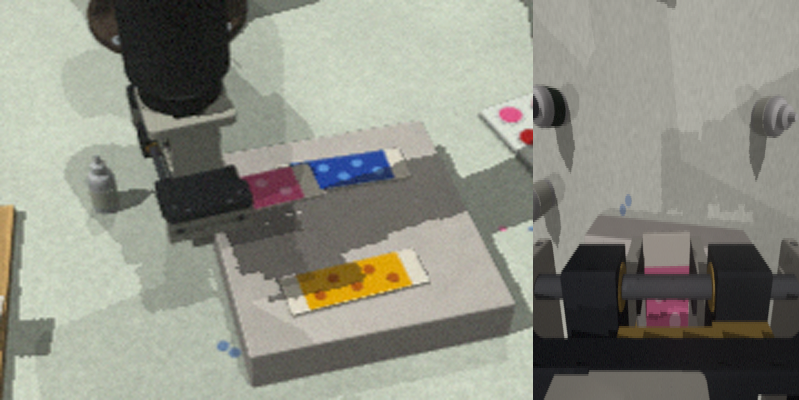

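The strip is held and lifted clear. I'll check its level by projecting the far corners and work out the rack move.

Run:
```python
from h import *
f=load('s6');fl=192/np.tan(np.radians(float(f['fovy']))/2)
th=np.radians(6.35)
ux=np.array([np.cos(th),np.sin(th)]);uy=np.array([-np.sin(th),np.cos(th)])
g=np.array([.5477,-.0204])
for dz in(0,-.01,-.02,-.03):
  for sx in(-.025,.025):
    X=np.r_[g+uy*.13+ux*sx,.137+dz]; c=f['R']@X+f['t']; p=c[:2]/c[2]*fl+[f['cx'],f['cy']]
    print(dz,sx,((p-[130,60])*533/240).round(0))
x=np.clip(f['color'][110:180,225:325]*1.8,0,255).astype(np.uint8)
cv2.imwrite('pics/c7.png',cv2.resize(x,(800,560),interpolation=cv2.INTER_CUBIC))
# rack target
a=np.radians(-3.29);rx=np.array([np.cos(a),np.sin(a)]);ry=np.array([-np.sin(a),np.cos(a)])
P=np.array([.554,-.3075])-.09*rx
G=P-.055*ry;print('strip',P,'tcp',G)
```

```text
0 -0.025 [306. 162.]
0 0.025 [322. 194.]
-0.01 -0.025 [306. 170.]
-0.01 0.025 [321. 201.]
-0.02 -0.025 [306. 177.]
-0.02 0.025 [321. 208.]
-0.03 -0.025 [306. 183.]
-0.03 0.025 [321. 215.]
strip [ 0.46414833 -0.30233492] tcp [ 0.4609919  -0.35724427]
```

View pics/c7.png

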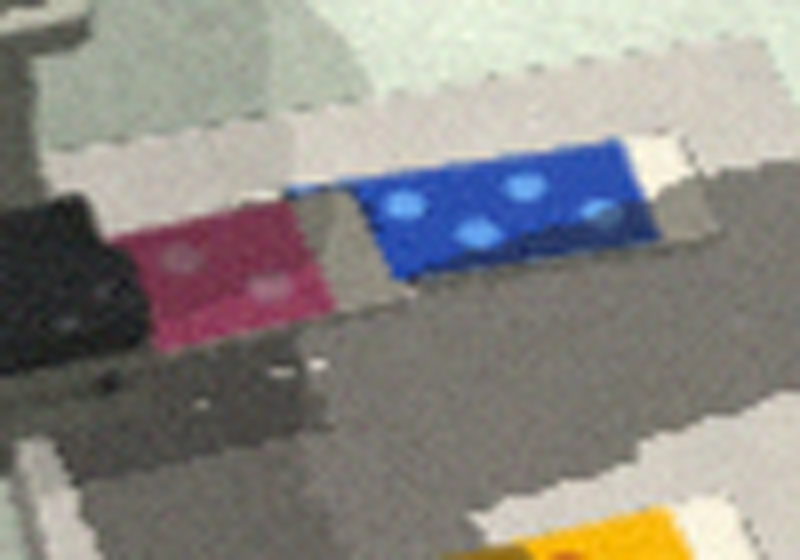

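The far corner is observed at (308,164) against a level prediction of (306,162), so the strip is level. Carrying it to the rack.

Request:
{"api": "servo_tool", "payload": {"targets": [{"angular":[0,0,2.4],"xyz":[0,0,0],"claw":4},{"angular":[0,0,2.4],"xyz":[0,0,0],"claw":4},{"angular":[0,0,2.4],"xyz":[0,0,0],"claw":4},{"angular":[0,0,2.4],"xyz":[0,0,0],"claw":4},{"angular":[0,0,0],"xyz":[1,0.2,0],"claw":4},{"angular":[0,0,0],"xyz":[2,0.4,0],"claw":4},{"angular":[0,0,0],"xyz":[2,0.4,0],"claw":4},{"angular":[0,0,0],"xyz":[2,0.4,0],"claw":4},{"angular":[0,0,0],"xyz":[2,0.4,0],"claw":4},{"angular":[0,0,0],"xyz":[2,0.4,0],"claw":4},{"angular":[0,0,0],"xyz":[2,0.4,0],"claw":4},{"angular":[0,0,0],"xyz":[2,0.4,0],"claw":4},{"angular":[0,0,0],"xyz":[2,0.4,0],"claw":4},{"angular":[0,0,0],"xyz":[2,0.4,0],"claw":4},{"angular":[0,0,0],"xyz":[2,0.4,0],"claw":4},{"angular":[0,0,0],"xyz":[2,0.4,0],"claw":4},{"angular":[0,0,0],"xyz":[2,0.4,0],"claw":4},{"angular":[0,0,0],"xyz":[2,0.4,0],"claw":4},{"angular":[0,0,0],"xyz":[2,0.4,0],"claw":4},{"angular":[0,0,0],"xyz":[2,0.4,0],"claw":4}]}}

```text
t: 14.2
eef_pos: [0.4674, -0.3274, 0.1387]
ee_rot: [3.141, 0.0, -1.627]
force: [0.7, 0.2, -0.9]
width: 0.0489
gripper_force: 45.0
```

Request:
{"api": "servo_tool", "payload": {"targets": [{"angular":[0,0,0],"xyz":[2,0.4,0],"claw":4},{"angular":[0,0,0],"xyz":[1,0.2,0],"claw":4},{"angular":[0,0,0],"xyz":[0,0,0],"claw":4},{"angular":[0,0,0],"xyz":[0,0,0],"claw":4},{"angular":[0,0,0],"xyz":[0,0,0],"claw":4}]}}

```text
t: 14.7
eef_pos: [0.4607, -0.3554, 0.139]
ee_rot: [3.141, 0.0, -1.627]
force: [-0.5, 0.2, -1.2]
width: 0.0486
gripper_force: 45.0
```

Run:
```python
from h import *
b=grab('scene','s8');a=grab('top','top8');s=monitor.get_state(); print(s['eef_pos'],s['ee_rot'],s['width'])
x=cv2.resize(b['color'][110:290,40:190],(500,600),interpolation=cv2.INTER_CUBIC)
y=cv2.resize(a['color'][120:270,345:420],(300,600),interpolation=cv2.INTER_CUBIC)
cv2.imwrite('pics/c8.png',np.clip(np.hstack([x,y])*1.6,0,255).astype(np.uint8))
```

```text
[ 0.46093757 -0.35530641  0.13913268] [-3.14147679e+00  2.23201241e-05 -1.62690441e+00] 0.04893461353198734
```

View pics/c8.png

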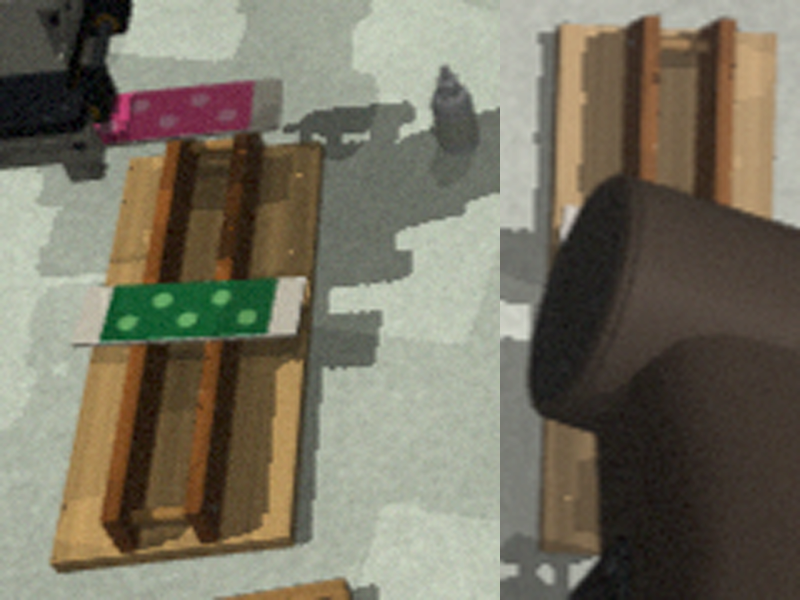

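The strip is level above the near end of the rack, well clear of the green one. I'm lowering it, with small steps near the end.

Request:
{"api": "servo_tool", "payload": {"targets": [{"angular":[0,0,0],"xyz":[0.1,0,1],"claw":4},{"angular":[0,0,0],"xyz":[0,0,1.5],"claw":4},{"angular":[0,0,0],"xyz":[0,0,1.5],"claw":4},{"angular":[0,0,0],"xyz":[0,0,1.5],"claw":4},{"angular":[0,0,0],"xyz":[0,0,1],"claw":4},{"angular":[0,0,0],"xyz":[0,0,0.5],"claw":4},{"angular":[0,0,0],"xyz":[0,0,0.3],"claw":4},{"angular":[0,0,0],"xyz":[0,0,0.2],"claw":4},{"angular":[0,0,0],"xyz":[0,0,0],"claw":4},{"angular":[0,0,0],"xyz":[0,0,0],"claw":4}]}}

```text
t: 15.8
eef_pos: [0.4609, -0.357, 0.0645]
ee_rot: [-3.141, -0.0, -1.628]
force: [-0.2, -0.1, -1.3]
width: 0.0488
gripper_force: 45.0
```

Request:
{"api": "servo_tool", "payload": {"targets": [{"angular":[0,0,0],"xyz":[0,0,0.1],"claw":4},{"angular":[0,0,0],"xyz":[0,0,0.1],"claw":4},{"angular":[0,0,0],"xyz":[0,0,0],"claw":4}]}}

```text
t: 16.1
eef_pos: [0.4606, -0.3569, 0.0621]
ee_rot: [-3.142, 0.0, -1.628]
force: [-0.7, -0.6, -1.1]
width: 0.0487
gripper_force: 45.0
```

Request:
{"api": "servo_tool", "payload": {"targets": [{"angular":[0,0,0],"xyz":[0,0,0.1],"claw":4},{"angular":[0,0,0],"xyz":[0,0,0],"claw":4}]}}

```text
t: 16.3
eef_pos: [0.4606, -0.3569, 0.061]
ee_rot: [3.141, 0.0, -1.628]
force: [-0.5, -0.0, -0.1]
width: 0.0489
gripper_force: 45.0
```

Request:
{"api": "servo_tool", "payload": {"targets": [{"angular":[0,0,0],"xyz":[0,0,0.05],"claw":4},{"angular":[0,0,0],"xyz":[0,0,0],"claw":4},{"angular":[0,0,0],"xyz":[0,0,0],"claw":4}]}}

```text
t: 16.6
eef_pos: [0.4606, -0.3569, 0.0605]
ee_rot: [3.142, 0.0, -1.628]
force: [-0.8, -0.4, -0.3]
width: 0.0483
gripper_force: 45.0
```

Request:
{"api": "servo_tool", "payload": {"targets": [{"angular":[0,0,0],"xyz":[0,0,0.05],"claw":4},{"angular":[0,0,0],"xyz":[0,0,0],"claw":4},{"angular":[0,0,0],"xyz":[0,0,0],"claw":4}]}}

```text
t: 16.9
eef_pos: [0.4606, -0.3569, 0.0602]
ee_rot: [-3.142, -0.0, -1.628]
force: [-0.5, -0.4, 1.1]
width: 0.049
gripper_force: 45.0
```

Contact felt (the vertical force swung from about -1.2 to +1.1 N). Releasing and retreating upward.

Request:
{"api": "servo_tool", "payload": {"targets": [{"angular":[0,0,0],"xyz":[0,0,0],"claw":5.2},{"angular":[0,0,0],"xyz":[0,0,0],"claw":5.6},{"angular":[0,0,0],"xyz":[0,0,0],"claw":6.2},{"angular":[0,0,0],"xyz":[0,0,0],"claw":6.8},{"angular":[0,0,0],"xyz":[0,0,0],"claw":7},{"angular":[0,0,0],"xyz":[0,0,0],"claw":7},{"angular":[0,0,0],"xyz":[0,0,0],"claw":7}]}}

```text
t: 17.6
eef_pos: [0.4607, -0.3569, 0.0601]
ee_rot: [-3.142, -0.0, -1.628]
force: [0.1, 0.3, 0.1]
width: 0.0698
gripper_force: 0.0
```

Request:
{"api": "servo_tool", "payload": {"targets": [{"angular":[0,0,0],"xyz":[0,0,-0.5],"claw":7},{"angular":[0,0,0],"xyz":[0,0,-1],"claw":7},{"angular":[0,0,0],"xyz":[0,0,-2],"claw":7},{"angular":[0,0,0],"xyz":[0,0,-3],"claw":7},{"angular":[0,0,0],"xyz":[0,0,-4],"claw":7},{"angular":[0,0,0],"xyz":[0,0,-4],"claw":7},{"angular":[0,0,0],"xyz":[0,-3,-2],"claw":7},{"angular":[0,0,0],"xyz":[3,-4,0],"claw":7},{"angular":[0,0,0],"xyz":[3,-4,0],"claw":7},{"angular":[0,0,0],"xyz":[3,-4,0],"claw":7},{"angular":[0,0,0],"xyz":[3,-4,0],"claw":7},{"angular":[0,0,0],"xyz":[0,0,0],"claw":7},{"angular":[0,0,0],"xyz":[0,0,0],"claw":7}]}}

```text
t: 18.9
eef_pos: [0.6436, -0.488, 0.2228]
ee_rot: [3.139, 0.001, -1.629]
force: [-0.5, -0.4, -0.7]
width: 0.0698
gripper_force: 0.0
```

Run:
```python
from h import *
f=grab('top','top9');g=grab('scene','s9');print(monitor.get_state()['eef_pos'])
for n,f,g0 in(('top',f,load('top0')),('scene',g,load('scene0'))):
  for nm,lo,hi in(('pink',(145,60,40),(175,255,255)),('green',(55,70,20),(85,255,255)),('blue',(108,100,30),(125,255,255)),('yellow',(18,120,60),(30,255,255))):
    for im,tag in((g0,'before'),(f,'now')):
      m=cv2.morphologyEx(cv2.inRange(cv2.cvtColor(im['color'],cv2.COLOR_BGR2HSV),lo,hi),cv2.MORPH_CLOSE,np.ones((5,5)))
      cs,_=cv2.findContours(m,0,2)
      for c in cs:
        A=cv2.contourArea(c)
        if 200<A<2500:
          r=cv2.minAreaRect(c);w=px2w(im,cv2.boxPoints(r),.059)
          e=[w[1]-w[0],w[2]-w[1]];e=max(e,key=np.linalg.norm);e=e*np.sign(e[1])
          print(n,nm,tag,int(A),px2w(im,[r[0]],.059)[0][:2].round(4),np.degrees(np.arctan2(-e[0],e[1])).round(1),round(np.linalg.norm(e),3))
```

```text
[ 0.64303815 -0.48728944  0.22591046]
top pink before 898 [ 0.1472 -0.5562] 32.6 0.165
top pink before 774 [0.5269 0.1651] 6.7 0.112
top pink now 764 [ 0.4624 -0.2999] -3.0 0.111
top green before 709 [ 0.5758 -0.3015] -7.7 0.11
top green now 697 [ 0.5759 -0.3016] -7.7 0.109
top blue before 736 [0.446  0.1612] 1.1 0.11
top blue now 719 [0.4461 0.1612] 1.1 0.11
top yellow before 731 [0.6104 0.1361] 6.5 0.11
top yellow now 725 [0.6107 0.136 ] 6.4 0.111
scene pink before 621 [0.5257 0.1646] 7.0 0.121
scene pink before 816 [ 0.0888 -0.5528] -79.6 0.264
scene pink now 623 [ 0.4628 -0.3017] -1.9 0.119
scene pink now 1212 [ 0.084  -0.5522] -79.6 0.286
scene green before 748 [ 0.5752 -0.3031] -7.3 0.12
scene green before 203 [0.6223 0.6135] 45.1 0.077
scene green now 735 [ 0.5752 -0.3031] -7.3 0.12
scene green now 200 [0.6229 0.6129] 45.1 0.075
scene blue before 507 [0.4449 0.1603] 1.5 0.116
scene blue now 492 [0.4447 0.1603] 1.3 0.116
scene yellow before 1760 [ 0.6984 -0.3026] -87.5 0.167
scene yellow before 736 [0.6091 0.1359] 7.3 0.121
scene yellow before 311 [ 0.4831 -0.3437] 86.3 0.125
scene yellow before 513 [ 0.4939 -0.2365] 87.9 0.132
scene yellow before 927 [0.58   0.6283] 75.9 0.323
scene yellow now 366 [ 0.8105 -0.3355] -0.2 0.269
scene yellow now 1675 [ 0.6986 -0.3028] -86.8 0.169
scene yellow now 732 [0.6091 0.1359] 7.3 0.121
scene yellow now 1231 [0.5826 0.6348] 82.9 0.297
```

Both cameras put the pink strip at (0.462, -0.300) for the rail height. It is within 3 mm of target and square, and the other strips haven't moved.

```bash
python3 -c "
from h import *
print(order.job_done())"
```

```text
the job is handed in; nothing more can be done
None
```

The job is handed in: the pink strip was slid until it overhung by about 45 mm, lifted by that end, and laid square across both rails within about 3 mm of centre, and the other strips did not move. I did not measure the bottles again afterwards, I viewed 11 pictures where the limit was 10, and the hand-in returned no verdict.

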